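Put the spice jar away and slide the cabinet door shut

ROBOT

A 7-joint arm with a two-finger parallel gripper is mounted at the origin on a cart in front of the work surface, level with it; the furniture and walls round the work are solid. World frame = base frame: x ahead of the robot, y to its left, z up, the work surface at z = 0. Lengths are in m, angles in rad, forces in N, time in s.
With the tool pointing down it reaches from about 0.35 to 0.9 m from the base axis. Payload 8.1 kg.
Tool frame: the origin (TCP) lies midway between the tips of the shut fingers; the grasp point (between the pads) lies 19 mm behind it (arm.hold_point_z is the z of the grasp point in the tool frame, in m); z points along the fingers, y is the line along which they close (so a half turn about z gives the same grasp; the last joint's range is limited). The gripper opens to 92 mm and grips with 3 to 60 N. Pads are 19 mm wide; open, the fingers measure 130 mm over their backs; the gripper's body (75 mm by 190 mm) begins 47 mm behind the grasp point.
Start: joints at [-1.389, 0.434, 0.025, 1.573, -0.012, 1.134, -0.075], TCP at [0.176, 0.6, 0.227] pointing down, gripper open.
Joint ranges: [-2.62, 2.62], [-0.44, 2.09], [-1.27, 1.32], [0.08, 2.57], [-1.32, 4.46], [0.12, 2], [-2.74, 2.74]. Speed limits (rad/s): [2.22, 2.22, 3.01, 3.01, 3.14, 3.14, 3.14].

INTERFACE

Orientations are given as a rotation vector (axis times angle).
In Python, from cell import arm, get_image, camera_params, job gives the robot as it stands.
- The arm moves only by the tool send_rows, never from a script. Its argument "deltas" is a list of rows, each a list of 3 entries, a list of its own where there are three numbers: the shift along the world's x, y, z in m, then the turn, a rotation vector about the world's x, y, z in rad, then the finger opening in m, from 0 to 0.0918. In form: [[[tx, ty, tz], [ax, ay, az], gripper], ...]. A call has exactly 10 rows; each row shifts and turns the commanded pose from where the row before left it; what a row does not reach is not made up. A row lasts 1/10 s, in which the tool goes at most 50 mm and 8.59 degrees, less where a joint would pass 70% of its speed; a pose out of reach is approached as far as the arm can. A call with a gripper value outside its range is refused whole. The fingers move at their own pace and stop on an object; "force" is the grip in N (left out, the last holds). Time passes only in rows, so rows that do not move let the fingers close, or fill a call up. It gives the time, the measured TCP pose, the force and the opening at its end, in the units of the state.
- arm.observe(): the state, without advancing time (a new reading comes with each control period).
- get_image(name): name is "side" or "top" or "wrist"; returns the picture (400x640x3 uint8, red, green, blue); there is no depth.
- camera_params(name): a dict with "fov_y" (degrees; the focal length in pixels is half the picture's height over the tangent of half this angle, whatever the lens; pixels are square), "cx", "cy" (the principal point, pixels), "rvec" (rotation vector, rad) and "tvec" (3), from world to camera coordinates, as OpenCV has them. Camera axes: x right, y down, z forward; pixel columns grow to the right and rows downward; lengths in m; the calibration is good to about 2 mm. A picture is of the moment at which its call begins: read the wrist's pose just before it. camera_params takes no time and is no camera call; for the wrist camera it gives the pose at the moment of the call.
- job.sign_off(): hands the job in, once; it reports no verdict.
The state is a dict: "clock": time; "joints": joint angles; "dq": joint speeds; "joint_efforts": joint torques, N m; "position": TCP position; "ee_rot": TCP orientation; "force": force on the tool from outside, world axes, zero at the start; "ft_torque": the same for the moment, N m; "width": opening from 0.0 (shut) to 1.0 (fully open).
Only numpy, scipy, OpenCV 4.12 (cv2) and the standard library are available. Lean on these libraries where they do the work, as an engineer would, in place of code of your own. Each camera call takes 0.05 s, during which the arm holds its last target. There are 200 camera calls.

TASK

Slide the cabinet's door fully open, stand the spice jar upright on the cabinet floor in the doorway's bay, behind the door's track, and slide the door fully shut against the frame again. Keep the jar upright all the while, and leave the cup, the saucer and the shaker where they are.

Things in the scene. Friction and masses are not known exactly. Their poses are not given: they have to be found in the camera images.
- cabinet: Low glass cabinet, fixed, light-wood edges, clear roof and back: 170 deep (x) x 560 wide (y) x 240 mm high. +x points into it, away from the robot, +y to its left, z up. Origin on the table; boards span x -90 (front edge) to +80, y -280 to +280 mm; sides 12 thick, floor top z = 14, roof underside z = 225, back's inner face x = 71 mm. Front left half (y > -4, x -74 to -64 mm): fixed dark-framed glass panel.
- bay_floor (a point): Point on the cabinet floor in the empty bay behind the doorway, at cabinet x = -28, y = -137, z = 14 mm. Axes as the cabinet's. The doorway spans cabinet y -268 to -4 mm (when fully open to -6). The jar may stand anywhere in the bay, wholly behind the door (x -86 to -76 mm). Under the roof the hand must lean back to the robot, about 40 degrees from vertical; a wide hand needs the door fully open.
- cabinet_door (a joint): Sliding dark-framed glass door, 272 mm wide, 10 thick, in a track along the cabinet's y in front of the fixed panel. Value in m: 0 = shut against the right side board, growing as it slides to the cabinet's +y (left); 0.262 = fully open at its stop. It starts ajar, stays where it is left, and takes about 2 to 5 N to slide.
- door_handle (a point): Centre of the steel handle mid-way on the door's front: an upright round bar of 12 mm diameter, 82 mm long, its centre line 30 mm in front of the door face. It moves with the door: in the cabinet's frame x = -116, y = -132 + 1000 x joint value, z = 140 mm. Axes as the cabinet's.
- jar_center (a point): Centre (half-way up, 49 mm above its foot) of the white round spice jar with a label and white cap, 47 mm diameter, 98 mm high, about 0.11 kg, standing on the table in front of the cabinet, to the right. z is its upright axis.
- cup_center (a point): Bystander: centre of a pale green cup, 87 x 118 x 64 mm high, upside down on the table in front of the cabinet.
- saucer_center (a point): Bystander: centre of a clear glass saucer, 137 mm diameter, 16 mm high, on the table in front of the cabinet.
- shaker_center (a point): Bystander: centre of a shaker with grey top, 44 mm diameter, 90 mm high, standing on the cabinet floor behind the fixed panel (left half).

How it is judged:
On the way, in this order (a step that is already met when the one before it is completed fails the run):
1. the door is slid fully open (within 20 mm of its stop) (value of joint cabinet_door above 0.242 m), for 0.1 s.
2. the jar stands upright on the cabinet floor in the doorway's bay, behind the door's track (x of jar_center in the frame of cabinet between -0.055 and 0.05 m and y of jar_center in the frame of cabinet between -0.25 and 0 m and z of jar_center in the frame of cabinet between 0.057 and 0.068 m and angle between jar_center's own z axis and vertical below 0.1 rad), for 0.3 s.
At the end, for the whole second after the job is handed in: The door is shut to within 4 mm of the frame and at rest; the jar stands upright (within 0.1 rad) on the cabinet floor in the right-hand bay: its centre 57 to 68 mm above the cabinet's underside, x -55 to +50 mm and y -250 to 0 mm in the cabinet's frame (all of step 2 and value of joint cabinet_door below 0.004 m and velocity of joint cabinet_door above -0.01 m/s); the robot touches nothing.
It fails at once if the jar is tipped by more than 0.6 rad (about 35 degrees) (angle between jar_center's own z axis and vertical above 0.6 rad).
It fails at once if the green cup is moved by more than 30 mm (distance of cup_center from where it was at the start of the episode above 0.03 m).
It fails at once if the glass saucer is moved by more than 30 mm (distance of saucer_center from where it was at the start of the episode above 0.03 m).
It fails at once if the shaker is moved by more than 30 mm (distance of shaker_center from where it was at the start of the episode above 0.03 m).
It also fails if it takes over 72 s, if anything falls off the work surface, if the arm or the gripper's body presses on something with over 40 N, if the wrist force passes 120 N, or if a joint passes its speed limit or range.

## Working session

There is one attempt and no reset: what is moved stays moved. The work goes in short steps, Python scripts to look and compute and a tool call to move; the robot and the scene stay as the last step left them, time stands still between calls to the robot, and variables do not carry over. Pictures are saved under pics/ and viewed, on a budget of 10 in all, crops included, one or two more only if the job needs it, and the job is handed in when it is done.

Besides the shell and the picture viewer there is one more tool, called after "Request:" as name(argument=value, ...) on one line, values as JSON. send_rows: Moves the arm, as the interface text tells. Its arguments: {"type":"object","properties":{"deltas":{"type":"array","items":{"type":"array"}},"force":{"type":"number"}},"required":["deltas"]}

```bash
ls; mkdir -p pics; python3 - <<'E'
from cell import arm,get_image,camera_params
import cv2
for n in("top","side"):
    im=get_image(n); cv2.imwrite(f"pics/{n}0.png",im[:,:,::-1]); print(n,camera_params(n))
print(arm.observe(), arm.hold_point_z)
E
```

```text
pics
top {'fov_y': 53.018425388979466, 'cx': 330.5894419024878, 'cy': 206.70416248029164, 'rvec': array([ 1.87568724, -1.77731483,  0.59905789]), 'tvec': array([-0.08637078,  0.51165704,  0.60577217])}
side {'fov_y': 46.92959807809556, 'cx': 316.80444603268097, 'cy': 203.84916668435787, 'rvec': array([ 1.95828981,  0.62115953, -0.36306356]), 'tvec': array([-0.43262571, -0.06299067,  1.56904961])}
{'clock': 0.1, 'joints': array([-1.38857458,  0.43514764,  0.02495212,  1.57401497, -0.01159812,
        1.13401892, -0.07509282]), 'dq': array([ 0.00026855, -0.00267886, -0.00047158, -0.00267226, -0.00025562,
        0.00171808,  0.00049649]), 'joint_efforts': array([ 2.73765399e-03, -6.69116664e+01,  9.87879708e-01, -3.15141070e+01,
       -6.04907982e-02,  3.73683544e-02,  4.24330813e-05]), 'position': array([0.17552425, 0.59935436, 0.2260233 ]), 'ee_rot': array([-4.45939870e-01, -3.10969819e+00,  2.26459314e-03]), 'force': array([-0.75567195, -0.02060951, -0.16282326]), 'ft_torque': array([-0.01473887,  0.00653961,  0.04978585]), 'width': 1.0023117200309433} -0.0188
```

View pics/top0.png

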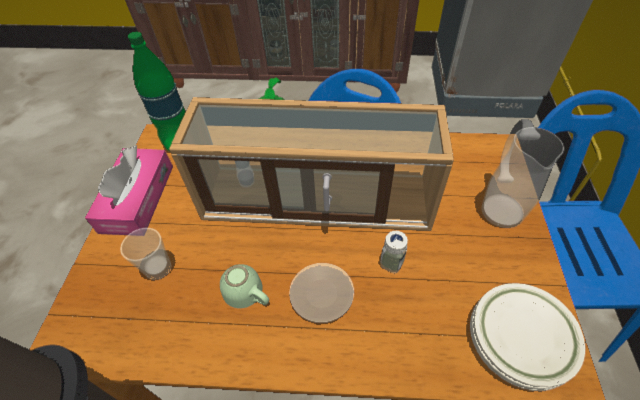

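View pics/side0.png

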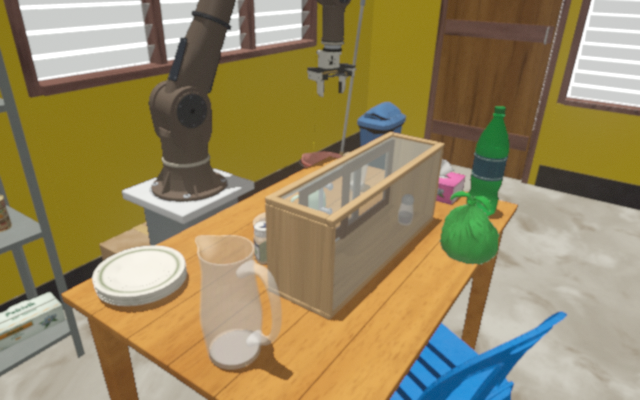

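The top view shows the cabinet roof's front corners near (172,153) and (452,159), the handle at about (326,195), the jar at (395,252), the cup at (242,288) and the saucer at (322,293). The door is about halfway open. I'll zoom in for precise corners.

```bash
cat > h.py <<'E'
import numpy as np,cv2
from scipy.spatial.transform import Rotation as R
from cell import arm,get_image,camera_params
def cam(n):
    p=camera_params(n); f=200/np.tan(np.radians(p['fov_y']/2))
    return np.array([[f,0,p['cx']],[0,f,p['cy']],[0,0,1]]),R.from_rotvec(p['rvec']).as_matrix(),np.array(p['tvec'])
def onplane(n,uv,z):
    K,Rm,t=cam(n); c=-Rm.T@t; d=Rm.T@np.linalg.inv(K)@np.array([uv[0],uv[1],1.]); return c+d*(z-c[2])/d[2]
def proj(n,P):
    K,Rm,t=cam(n); q=(K@(Rm@np.atleast_2d(P).T+t[:,None])).T; return q[:,:2]/q[:,2:]
E
python3 - <<'E'
from h import *
im=cv2.imread("pics/top0.png")
cv2.imwrite("pics/crop.png",cv2.resize(im[90:310,165:460],None,fx=2.7,fy=2.7,interpolation=cv2.INTER_CUBIC)[:600,:800])
for n,uv,z in[("FL",(172,153),.24),("FR",(452,159),.24),("BL",(193,100),.24),("BR",(446,104),.24),("bFL",(203,222),0),("bFR",(432,228),0),("jartop",(396,240),.098),("handle top",(326,176),.181),("handle mid",(326,202),.14),("cup",(242,288),.03),("saucer",(322,293),.008)]:
    print(n,onplane("top",uv,z).round(4))
E
```

```text
FL [0.5847 0.2571 0.24  ]
FR [ 0.5925 -0.2881  0.24  ]
BL [0.7522 0.261  0.24  ]
BR [ 0.7605 -0.2964  0.24  ]
bFL [0.5909 0.2612 0.    ]
bFR [ 0.6001 -0.2948  0.    ]
jartop [ 0.4961 -0.1936  0.098 ]
handle top [ 0.5914 -0.0449  0.181 ]
handle mid [ 0.5557 -0.0463  0.14  ]
cup [0.4055 0.1223 0.03  ]
saucer [ 0.4135 -0.044   0.008 ]
```

View pics/crop.png

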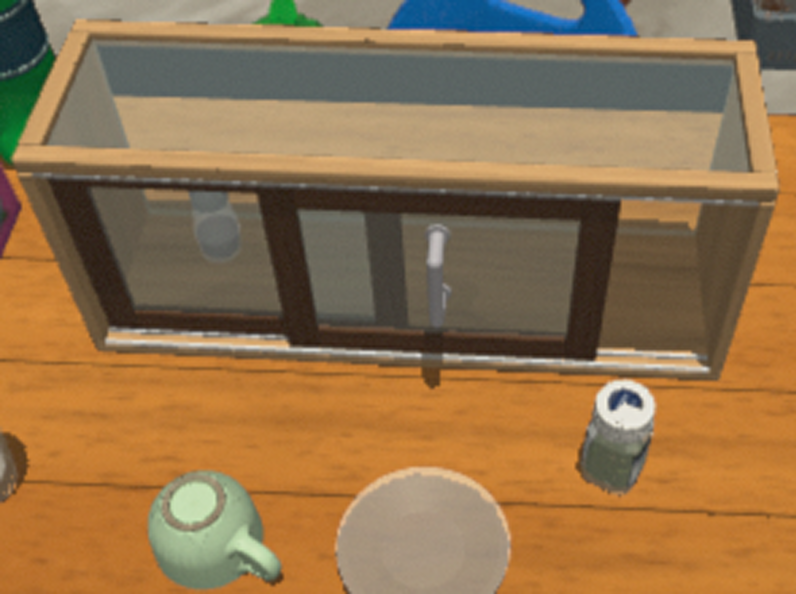

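```bash
python3 - <<'E'
from h import *
from scipy.optimize import least_squares
C=lambda x,y:(165+x/2.7,90+y/2.7)
pts=[((-.09,.28,0),C(103,352)),((-.09,-.28,0),C(718,379)),((.08,.28,.24),C(80,20)),((.08,-.28,.24),C(755,42)),((-.09,.28,.24),C(16,160)),((-.09,-.28,.24),C(777,186))]
P=np.array([p for p,_ in pts]);U=np.array([u for _,u in pts])
def T(s,P): return P@R.from_euler('z',s[2]).as_matrix().T+[s[0],s[1],0]
s=least_squares(lambda s:(proj("top",T(s,P))-U).ravel(),[.68,-.01,0]); print(s.x,s.fun.reshape(-1,2).round(1))
s=s.x
inv=lambda w:(R.from_euler('z',-s[2]).apply(w-np.array([s[0],s[1],0])))
for n,uv,z in[("door right low",C(597,358),.014),("door right top",C(617,200),.22),("handle top",C(437,230),.181)]:
    print(n,inv(onplane("top",uv,z)).round(4))
for q in(.1,.12,.14): print(q,proj("top",T(s,np.array([[-.116,-.132+q,.181],[-.116,-.132+q,.099]]))).round(1))
# jar
K,Rm,t=cam("top"); print("campos",-Rm.T@t)
for uv,z in[((626,406),.098)]: print("jar",onplane("top",C(*uv),z), inv(onplane("top",C(*uv),z)))
print("jar base pt",onplane("top",C(612,493),0))
print("cup rim pt",onplane("top",C(278,578),.0),onplane("top",C(195,505),.064))
print("saucer",onplane("top",C(423,550),.016),[onplane("top",C(*a),.014) for a in((337,550),(510,550),(423,466))])
g=cv2.imread("pics/side0.png")
cv2.imwrite("pics/sc.png",cv2.resize(g[120:310,240:460],None,fx=3,fy=3))
print(proj("side",T(s,P)).round(1))
E
```

```text
[ 0.68404582 -0.01466705 -0.00884125] [[-1.5 -0.3]
 [ 1.   0.5]
 [-1.5 -1.4]
 [ 0.8 -1.9]
 [-1.6 -0.6]
 [ 2.4  0.6]]
door right low [-0.082  -0.1701  0.014 ]
door right top [-0.089 -0.165  0.22 ]
handle top [-0.09   -0.0326  0.181 ]
0.1 [[325.6 184.7]
 [326.5 209.5]]
0.12 [[315.8 184.2]
 [317.4 209.1]]
0.14 [[305.9 183.8]
 [308.3 208.6]]
campos [ 0.03438522 -0.09568568  0.79112241]
jar [ 0.49529746 -0.19525962  0.098     ] [-0.18714434 -0.18225425  0.098     ]
jar base pt [ 0.47447035 -0.19423753  0.        ]
cup rim pt [0.38612657 0.06864802 0.        ] [0.41269656 0.12704694 0.064     ]
saucer [ 0.40802136 -0.0439931   0.016     ] [array([0.40550138, 0.02323834, 0.014     ]), array([ 0.41250138, -0.11157197,  0.014     ]), array([ 0.48386398, -0.03842487,  0.014     ])]
[[382.6 203.7]
 [267.3 291.4]
 [444.3 142.5]
 [332.6 220.7]
 [389.  130.9]
 [263.5 196.9]]
```

View pics/sc.png

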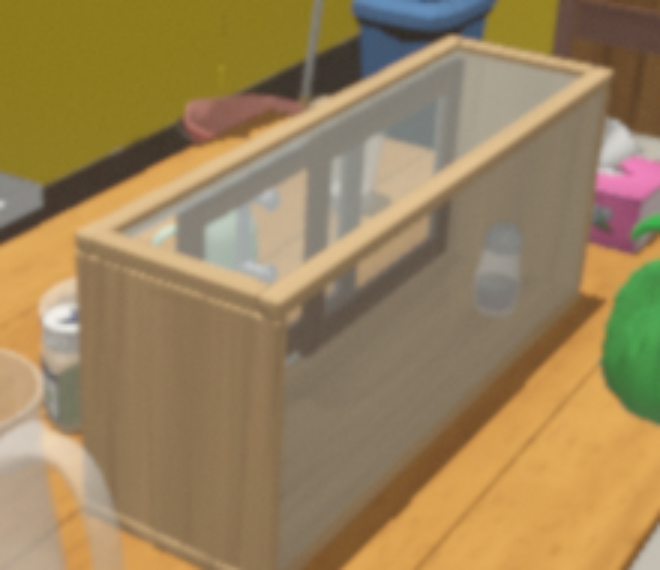

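Cabinet origin is about (0.684, -0.015) with yaw about -0.5°. The door is at about 0.10, so the handle is near (0.568, -0.046). The jar is near (0.496, -0.195), and its top and base agree to a few mm. The side view shows roof corners within about 3 px of the prediction. I'll move to the handle now.

Request:
send_rows(deltas=[[[0.013, -0.032, 0], [0, 0, 0.095], 0.07], [[0.013, -0.032, 0], [0, 0, 0.095], 0.07], [[0.013, -0.032, 0], [0, 0, 0.095], 0.07], [[0.013, -0.032, 0], [0, 0, 0], 0.07], [[0.013, -0.032, 0], [0, 0, 0], 0.07], [[0.013, -0.032, 0], [0, 0, 0], 0.07], [[0.013, -0.032, 0], [0, 0, 0], 0.07], [[0.013, -0.032, 0], [0, 0, 0], 0.07], [[0.013, -0.032, 0], [0, 0, 0], 0.07], [[0.013, -0.032, 0], [0, 0, 0], 0.07]])

```text
clock: 1.1
position: [0.3058, 0.2783, 0.2266]
ee_rot: [0.0, -3.141, 0.0]
force: [0.9, 0.7, 0.4]
width: 0.761
```

Request:
send_rows(deltas=[[[0.013, -0.032, 0], [0, 0, 0], 0.07], [[0.013, -0.032, 0], [0, 0, 0], 0.07], [[0.013, -0.032, 0], [0, -0.07, 0], 0.07], [[0.013, -0.032, 0], [0, -0.09, 0], 0.07], [[0.013, -0.032, 0], [0, -0.09, 0], 0.07], [[0.013, -0.032, 0], [0, -0.09, 0], 0.07], [[0.013, -0.032, 0], [0, -0.09, 0], 0.07], [[0.013, -0.032, 0], [0, -0.09, 0], 0.07], [[0.013, -0.032, 0], [0, -0.09, 0], 0.07], [[0.013, -0.032, 0], [0, -0.09, 0], 0.07]])

```text
clock: 2.1
position: [0.4311, -0.0285, 0.2279]
ee_rot: [0.002, 2.476, -0.003]
force: [2.2, -0.5, 0.7]
width: 0.764
```

```bash
cat >st.py <<'E'
from h import *
o=arm.observe(); M=R.from_rotvec(o['ee_rot']).as_matrix()
print(o['clock'],'tcp',o['position'].round(4),'grasp',(o['position']-.0188*M[:,2]).round(4),'F',o['force'].round(1),'w',round(o['width']*91.8,1))
print('y',M[:,1].round(3),'z',M[:,2].round(3),'q',o['joints'].round(2))
E
python3 st.py
```

```text
2.1 tcp [ 0.4311 -0.0285  0.2279] grasp [ 0.4194 -0.0285  0.2427] F [ 2.2 -0.5  0.7] w 70.1
y [ 0.003  1.    -0.002] z [ 0.618 -0.003 -0.786] q [-0.37 -0.22  0.2   2.56  0.81  0.21  0.66]
```

Request:
send_rows(deltas=[[[0.01, -0.001, 0], [0, 0, 0], 0.07], [[0.01, -0.001, -0.01], [0, 0, 0], 0.07], [[0.01, -0.001, -0.015], [0, 0, 0], 0.07], [[0.01, -0.001, -0.015], [0, 0, 0], 0.07], [[0.01, -0.001, -0.015], [0, 0, 0], 0.07], [[0.005, -0.001, -0.015], [0, 0, 0], 0.07], [[0, 0, -0.015], [0, 0, 0], 0.07], [[0, 0, -0.015], [0, 0, 0], 0.07], [[0, 0, 0], [0, 0, 0], 0.07], [[0, 0, 0], [0, 0, 0], 0.07]])

```text
clock: 3.1
position: [0.4771, -0.0388, 0.1853]
ee_rot: [0.012, 2.469, -0.042]
force: [0.6, -0.2, 0.6]
width: 0.765
```

```bash
python3 st.py; python3 - <<'E'
from h import *
a=get_image("wrist");b=get_image("top")
cv2.imwrite("pics/w1.png",np.vstack([a,b])[:,:,::-1][:, :][::1]) 
im=np.hstack([cv2.resize(a,(400,250)),cv2.resize(b[90:340,100:500],(400,250))]); cv2.imwrite("pics/w1.png",cv2.resize(im[:,:,::-1],(800,250)))
cv2.imwrite("pics/w1full.png",a[:,:,::-1]); cv2.imwrite("pics/t1full.png",b[:,:,::-1])
print(proj("wrist",[[.568,-.046,.181],[.568,-.046,.099]]))
E
```

```text
3.1 tcp [ 0.4771 -0.0388  0.1853] grasp [ 0.4653 -0.0382  0.2   ] F [ 0.6 -0.2  0.6] w 70.2
y [ 0.02   0.999 -0.027] z [ 0.623 -0.034 -0.782] q [-0.48 -0.02  0.38  2.57  2.2   0.13 -0.7 ]
[[309.10991674 306.920051  ]
 [312.66462835 211.40177   ]]
```

View pics/w1.png

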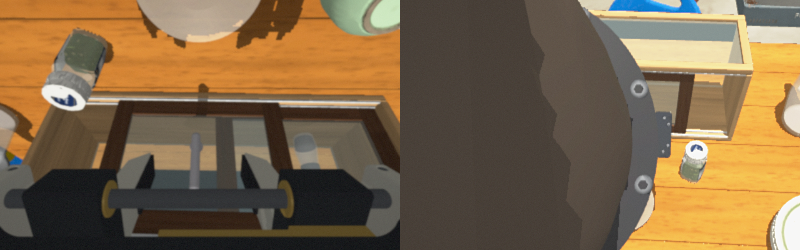

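The wrist view shows the handle bar between the fingers, near column 310 of the full frame. The arm is at its q4/q6 limits with the 40° lean this close in. I'll identify the kinematics from the recorded states and choose reachable poses.

```bash
cat > fk.py <<'E'
import numpy as np, itertools
from scipy.spatial.transform import Rotation as R
ex=lambda a,t:R.from_euler(a,t).as_matrix()
def fk(q,p,s):
    h,L1,a1,L2,a2,L3,c,d,b=p[:9]
    q=np.array(q)*s
    A=ex('z',q[0]+c); x=np.array([0,0,h]); e=np.eye(3)
    A=A@ex('y',q[1])@ex('z',q[2]); x=x+A@[a1,0,L1]
    A=A@ex('y',q[3]); x=x+A@[b,0,0]
    A=A@ex('z',q[4]); x=x+A@[0,0,L2]
    A=A@ex('y',q[5]); x=x+A@[a2,0,0]
    A=A@ex('z',q[6]+d); x=x+A@[0,0,L3]
    return x,A
E
python3 - <<'E'
from fk import *
from cell import arm
from scipy.optimize import least_squares
o=arm.observe()
D=[([-1.38857458,0.43514764,0.02495212,1.57401497,-0.01159812,1.13401892,-0.07509282],[0.17552425,0.59935436,0.2260233],[-4.45939870e-01,-3.10969819,2.26459314e-03]),
([-.37,-.22,.2,2.56,.81,.21,.66],[.4311,-.0285,.2279],[.002,2.476,-.003]),(o['joints'],o['position'],o['ee_rot'])]
W=[1,.2,1]
print(o['joints'].round(4))
best=[]
for s in itertools.product([1,-1],repeat=4):
    s=np.array([s[0],1,s[1],1,s[2],1,s[3]])
    for c0 in(0,np.pi/2,np.pi,-np.pi/2):
        def f(p):
            r=[]
            for (q,x,w),g in zip(D,W):
                X,A=fk(q,p,s); r+=[*(g*(X-x)),*(g*.3*(A-R.from_rotvec(w).as_matrix()).ravel())]
            return np.r_[r,.02*(p[[2,4,8]]),.001*(p[:6]-[.3,.35,0,.35,0,.2])]
        for d0 in(0,np.pi):
            z=least_squares(f,[.3,.35,0,.35,0,.2,c0,d0,0]); best.append((z.cost,tuple(s),z.x.round(4),np.abs(z.fun[:36]).max()))
best.sort(key=lambda t:t[0])
for b in best[:4]: print(b)
E
```

```text
[-0.4819 -0.0207  0.3787  2.5675  2.1977  0.1274 -0.7064]
(np.float64(0.0002281504182080245), (np.int64(-1), np.int64(1), np.int64(-1), np.int64(1), np.int64(-1), np.int64(1), np.int64(-1)), array([ 0.3676,  0.3141,  0.1395,  0.4824,  0.0554,  0.1295, -0.0672,
        1.5111,  0.037 ]), np.float64(0.012533003062908365))
(np.float64(0.00022815041820802465), (np.int64(-1), np.int64(1), np.int64(-1), np.int64(1), np.int64(-1), np.int64(1), np.int64(-1)), array([ 0.3676,  0.3141,  0.1395,  0.4824,  0.0554,  0.1295, -0.0672,
        1.5111,  0.037 ]), np.float64(0.012533003113632079))
(np.float64(0.00022815041820802487), (np.int64(-1), np.int64(1), np.int64(-1), np.int64(1), np.int64(-1), np.int64(1), np.int64(-1)), array([ 0.3676,  0.3141,  0.1395,  0.4824,  0.0554,  0.1295, -0.0672,
        1.5111,  0.037 ]), np.float64(0.012533003124485546))
(np.float64(0.00022815041820802628), (np.int64(-1), np.int64(1), np.int64(-1), np.int64(1), np.int64(-1), np.int64(1), np.int64(-1)), array([ 0.3676,  0.3141,  0.1395,  0.4824,  0.0554,  0.1295, -0.0672,
        1.5111,  0.037 ]), np.float64(0.012533002940394078))
```

Request:
send_rows(deltas=[[[0.004, -0.001, -0.006], [0, 0, 0], 0.07], [[0.004, -0.001, -0.006], [0, 0, 0], 0.07], [[0.004, -0.001, -0.006], [0, 0, 0], 0.07], [[0.004, -0.001, -0.006], [0, 0, 0], 0.07], [[0.004, -0.001, -0.006], [0, 0, 0], 0.07], [[0.004, -0.001, -0.006], [0, 0, 0], 0.07], [[0.004, -0.001, -0.006], [0, 0, 0], 0.07], [[0.004, 0, -0.006], [0, 0, 0], 0.07], [[0, 0, -0.006], [0, 0, 0], 0.07], [[0, 0, -0.006], [0, 0, 0], 0.07]])

```text
clock: 4.2
position: [0.5084, -0.0456, 0.1254]
ee_rot: [0.012, 2.468, -0.042]
force: [-0.0, 0.3, -0.4]
width: 0.762
```

```bash
python3 st.py; python3 -c "
from cell import arm;o=arm.observe();print([o[k].round(4).tolist() for k in('joints','position','ee_rot')])"
```

```text
4.2 tcp [ 0.5084 -0.0456  0.1254] grasp [ 0.4967 -0.045   0.1401] F [-0.   0.3 -0.4] w 70.0
y [ 0.019  0.999 -0.027] z [ 0.623 -0.033 -0.781] q [-0.16  0.22  0.11  2.57  2.98  0.32 -1.48]
[[-0.1612, 0.2246, 0.1069, 2.565, 2.9818, 0.3205, -1.4767], [0.5084, -0.0456, 0.1254], [0.0122, 2.4683, -0.0419]]
```

Request:
send_rows(deltas=[[[0.008, 0, 0], [0.003, 0, 0.002], 0.07], [[0.008, 0, 0], [0.003, 0, 0.002], 0.07], [[0.008, 0, 0], [0.003, 0, 0.002], 0.07], [[0.008, 0, 0], [0.003, 0, 0.002], 0.07], [[0.008, 0, 0], [0.003, 0, 0.002], 0.07], [[0.008, 0, 0], [0.003, 0, 0.002], 0.07], [[0.008, 0, 0], [0.003, 0, 0.002], 0.07], [[0.008, 0, 0], [0.003, 0, 0.002], 0.07], [[0.007, 0, 0], [0.003, 0, 0.002], 0.07], [[0, 0, 0], [0, 0, 0], 0.07]])

```text
clock: 5.2
position: [0.5803, -0.0458, 0.1258]
ee_rot: [0.002, 2.468, 0.0]
force: [0.1, 0.5, 0.7]
width: 0.767
```

Request:
send_rows(deltas=[[[0, 0, 0], [0, 0, 0], 0], [[0, 0, 0], [0, 0, 0], 0], [[0, 0, 0], [0, 0, 0], 0], [[0, 0, 0], [0, 0, 0], 0], [[0, 0, 0], [0, 0, 0], 0], [[0, 0, 0], [0, 0, 0], 0], [[0, 0, 0], [0, 0, 0], 0], [[0, 0, 0], [0, 0, 0], 0], [[0, 0, 0], [0, 0, 0], 0], [[0, 0, 0], [0, 0, 0], 0]], force=10)

```text
clock: 6.2
position: [0.5791, -0.0456, 0.1256]
ee_rot: [0.002, 2.469, 0.0]
force: [-0.6, -0.0, -0.2]
width: 0.13
```

```bash
python3 st.py
```

```text
6.2 tcp [ 0.5791 -0.0456  0.1256] grasp [ 0.5674 -0.0456  0.1403] F [-0.6 -0.  -0.2] w 11.9
y [0.001 1.    0.001] z [ 0.623 -0.    -0.782] q [-0.03  0.31  0.02  2.4   3.11  0.24 -1.56]
```

The grip is on the bar: opening is 11.9 mm, with no side force. Now I'll slide the door open.

Request:
send_rows(deltas=[[[0.0002, 0.01, 0], [0, 0, 0], 0], [[0.0002, 0.017, 0], [0, 0, 0], 0], [[0.0002, 0.017, 0], [0, 0, 0], 0], [[0.0002, 0.017, 0], [0, 0, 0], 0], [[0.0002, 0.017, 0], [0, 0, 0], 0], [[0.0002, 0.017, 0], [0, 0, 0], 0], [[0.0002, 0.017, 0], [0, 0, 0], 0], [[0, 0.017, 0], [0, 0, 0], 0], [[0, 0.014, 0], [0, 0, 0], 0], [[0, 0.009, 0], [0, 0, 0], 0]])

```text
clock: 7.2
position: [0.5807, 0.1071, 0.1257]
ee_rot: [0.002, 2.469, 0.0]
force: [3.2, -2.4, -3.8]
width: 0.123
```

Request:
send_rows(deltas=[[[0, 0.002, 0], [0, 0, 0], 0], [[0, 0.002, 0], [0, 0, 0], 0], [[0, 0.002, 0], [0, 0, 0], 0], [[0, 0.002, 0], [0, 0, 0], 0], [[0, 0, 0], [0, 0, 0], 0], [[0, 0, 0], [0, 0, 0], 0], [[0, 0, 0], [0, 0, 0], 0], [[0, 0, 0], [0, 0, 0], 0], [[0, 0, 0], [0, 0, 0], 0], [[0, 0, 0], [0, 0, 0], 0]])

```text
clock: 8.2
position: [0.5808, 0.1141, 0.1257]
ee_rot: [0.003, 2.469, 0.0]
force: [6.7, -2.0, -4.5]
width: 0.128
```

```bash
python3 st.py
```

```text
8.2 tcp [0.5808 0.1141 0.1257] grasp [0.5691 0.1141 0.1404] F [ 6.7 -2.  -4.5] w 11.7
y [0.002 1.    0.001] z [ 0.623 -0.001 -0.782] q [-0.81  0.34  0.43  2.39  2.53  0.22 -1.37]
```

Request:
send_rows(deltas=[[[0.0005, 0.002, 0], [0, 0, 0], 0], [[0.0005, 0.002, 0], [0, 0, 0], 0], [[0.0005, 0.001, 0], [0, 0, 0], 0], [[0, 0, 0], [0, 0, 0], 0], [[0, 0, 0], [0, 0, 0], 0], [[0, 0, 0], [0, 0, 0], 0], [[0, 0, 0], [0, 0, 0], 0], [[0, 0, 0], [0, 0, 0], 0], [[0, 0, 0], [0, 0, 0], 0], [[0, 0, 0], [0, 0, 0], 0]])

```text
clock: 9.2
position: [0.581, 0.1193, 0.1254]
ee_rot: [0.002, 2.47, 0.001]
force: [-7.9, -1.6, 9.1]
width: 0.128
```

```bash
python3 st.py
```

```text
9.2 tcp [0.581  0.1193 0.1254] grasp [0.5693 0.1193 0.1401] F [-7.9 -1.6  9.1] w 11.8
y [0.001 1.    0.001] z [ 0.622  0.    -0.783] q [-0.83  0.35  0.44  2.39  2.51  0.22 -1.37]
```

Request:
send_rows(deltas=[[[-0.0005, 0.002, 0], [0, 0, 0], 0], [[0, 0.002, 0], [0, 0, 0], 0], [[0, 0.002, 0], [0, 0, 0], 0], [[0, 0.002, 0], [0, 0, 0], 0], [[0, 0, 0], [0, 0, 0], 0], [[0, 0, 0], [0, 0, 0], 0], [[0, 0, 0], [0, 0, 0], 0], [[0, 0, 0], [0, 0, 0], 0], [[0, 0, 0], [0, 0, 0], 0], [[0, 0, 0], [0, 0, 0], 0]])

```text
clock: 10.2
position: [0.5811, 0.1208, 0.1254]
ee_rot: [0.014, 2.469, -0.007]
force: [-4.2, -19.9, 6.7]
width: 0.157
```

```bash
python3 st.py
```

```text
10.2 tcp [0.5811 0.1208 0.1254] grasp [0.5694 0.1209 0.1401] F [ -4.2 -19.9   6.7] w 14.4
y [ 0.012  1.    -0.002] z [ 0.623 -0.009 -0.782] q [-0.86  0.35  0.47  2.39  2.49  0.22 -1.36]
```

The door is at its stop: -20 N and motion stalled, so the bar's y is about 0.1205 and the cabinet's y origin is about -0.0105. Next I'll ease off, release and head for the jar.

Request:
send_rows(deltas=[[[0, -0.003, 0], [0, 0, 0], 0.01], [[0, -0.002, 0], [0, 0, 0], 0.01], [[0, 0, 0], [0, 0, 0], 0.04], [[0, 0, 0], [0, 0, 0], 0.06], [[-0.005, 0, 0], [0, 0, 0], 0.06], [[-0.01, 0, 0], [0, 0, 0], 0.06], [[-0.015, 0, 0], [0, 0, 0], 0.06], [[-0.015, 0, 0.005], [0, 0, 0], 0.09], [[-0.015, 0, 0.01], [0, 0, 0], 0.09], [[-0.006, -0.01, 0.01], [0, 0, 0], 0.09]])

```text
clock: 11.2
position: [0.5131, 0.1134, 0.1498]
ee_rot: [-0.002, 2.472, 0.001]
force: [0.6, -0.6, 0.2]
width: 0.776
```

Request:
send_rows(deltas=[[[0, -0.02, 0.01], [0, 0, 0], 0.09], [[0, -0.03, 0.01], [0, 0, 0], 0.09], [[0, -0.03, 0.005], [0, 0, 0], 0.09], [[0, -0.03, 0], [0, 0, 0], 0.09], [[0, -0.03, 0], [0, 0, 0], 0.09], [[0, -0.03, 0], [0, 0, 0], 0.09], [[0, -0.03, 0], [0, 0, 0], 0.09], [[0, -0.03, 0], [0, -0.02, 0], 0.09], [[0, -0.03, 0], [0, -0.02, 0], 0.09], [[0, -0.02, 0], [0, -0.02, 0], 0.09]])

```text
clock: 12.2
position: [0.5193, -0.0829, 0.1755]
ee_rot: [-0.001, 2.423, -0.006]
force: [0.5, -0.1, -0.0]
width: 0.981
```

```bash
python3 st.py;  python3 - <<'E'
from h import *
a=get_image("wrist")
cv2.imwrite("pics/w2.png",a[:,:,::-1])
print(proj("wrist",[[.4955,-.195,.098],[.4955,-.195,.0]]))
E
```

```text
12.2 tcp [ 0.5193 -0.0829  0.1755] grasp [ 0.5069 -0.0828  0.1896] F [ 0.5 -0.1 -0. ] w 90.1
y [ 0.001  1.    -0.005] z [ 0.658 -0.004 -0.753] q [ 0.1   0.13  0.    2.5   3.46  0.2  -1.8 ]
[[128.80459108 119.10990973]
 [167.42685406  16.90854034]]
```

View pics/w2.png

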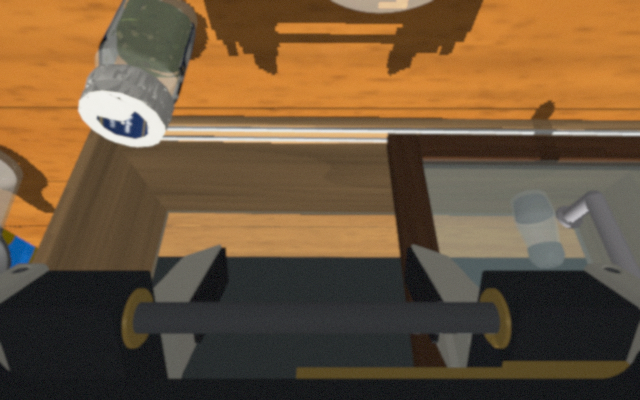

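The door is open and the doorway clear. The jar's cap centre is at (123,119), predicted (129,119), so I'll refine its position.

```bash
python3 - <<'E'
from h import *
print(onplane("wrist",(123,119),.098), onplane("top",(395.9,240.2),.098))
E
```

```text
[ 0.49540274 -0.19825459  0.098     ] [ 0.4956201 -0.1933277  0.098    ]
```

Request:
send_rows(deltas=[[[0, -0.02, 0], [0, -0.01, 0], 0.0918], [[0, -0.02, 0], [0, -0.01, 0], 0.0918], [[-0.001, -0.02, 0], [0, -0.01, 0], 0.0918], [[-0.002, -0.02, 0], [0, -0.01, 0], 0.0918], [[-0.002, -0.015, 0], [0, -0.01, 0], 0.0918], [[-0.002, -0.011, 0], [0, -0.01, 0], 0.0918], [[0, -0.005, 0], [0, -0.005, 0], 0.0918], [[0, 0, 0], [0, 0, 0], 0.0918], [[0, 0, 0], [0, 0, 0], 0.0918], [[0, 0, 0], [0, 0, 0], 0.0918]])

```text
clock: 13.25
position: [0.5129, -0.1935, 0.1754]
ee_rot: [-0.0, 2.359, -0.007]
force: [0.3, -0.1, -0.4]
width: 0.998
```

```bash
python3 st.py
```

```text
13.25 tcp [ 0.5129 -0.1935  0.1754] grasp [ 0.4997 -0.1934  0.1888] F [ 0.3 -0.1 -0.4] w 91.6
y [ 0.002  1.    -0.005] z [ 0.705 -0.005 -0.709] q [ 0.56  0.21 -0.09  2.45  4.07  0.39 -2.1 ]
```

Request:
send_rows(deltas=[[[-0.002, -0.002, -0.015], [0, 0, 0], 0.0918], [[-0.002, -0.001, -0.015], [0, 0, 0], 0.0918], [[0, 0, -0.015], [0, 0, 0], 0.0918], [[0, 0, -0.015], [0, 0, 0], 0.0918], [[0, 0, -0.015], [0, 0, 0], 0.0918], [[0, 0, -0.015], [0, 0, 0], 0.0918], [[0, 0, -0.012], [0.005, 0, 0], 0.0918], [[0, 0, -0.01], [0, 0, 0], 0.0918], [[0, 0, -0.008], [0, 0, 0], 0.0918], [[0, 0, -0.004], [0, 0, 0], 0.0918]])

```text
clock: 14.25
position: [0.5088, -0.1971, 0.0507]
ee_rot: [0.003, 2.36, -0.001]
force: [0.6, -0.2, -0.2]
width: 1.003
```

```bash
python3 st.py
```

```text
14.25 tcp [ 0.5088 -0.1971  0.0507] grasp [ 0.4956 -0.197   0.0641] F [ 0.6 -0.2 -0.2] w 92.1
y [0.003 1.    0.   ] z [ 0.705 -0.002 -0.71 ] q [ 0.47  0.57  0.04  2.55  3.67  0.77 -1.61]
```

Request:
send_rows(deltas=[[[0, 0, 0], [0, 0, 0], 0.03], [[0, 0, 0], [0, 0, 0], 0.03], [[0, 0, 0], [0, 0, 0], 0.03], [[0, 0, 0], [0, 0, 0], 0.03], [[0, 0, 0], [0, 0, 0], 0.03], [[0, 0, 0], [0, 0, 0], 0.03], [[0, 0, 0], [0, 0, 0], 0.03], [[0, 0, 0], [0, 0, 0], 0.03], [[0, 0, 0], [0, 0, 0], 0.03], [[0, 0, 0], [0, 0, 0], 0.03]], force=15)

```text
clock: 15.25
position: [0.509, -0.1975, 0.0516]
ee_rot: [0.004, 2.358, -0.002]
force: [0.3, 0.9, 4.2]
width: 0.564
```

```bash
python3 st.py
```

```text
15.25 tcp [ 0.509  -0.1975  0.0516] grasp [ 0.4957 -0.1974  0.0649] F [0.3 0.9 4.2] w 51.8
y [ 0.003  1.    -0.   ] z [ 0.706 -0.002 -0.709] q [ 0.47  0.57  0.04  2.55  3.67  0.77 -1.61]
```

The opening is 51.8 mm against 47 expected, with an upward force of 4 N, so I'll look before lifting.

```bash
python3 st.py;  python3 - <<'E'
from h import *
a=get_image("wrist");b=get_image("side");c=get_image("top")
def cr(n,im,P,h):
    u,v=proj(n,[P])[0].astype(int); x0=max(0,u-h);y0=max(0,v-h); return cv2.resize(im[y0:y0+2*h,x0:x0+2*h],(266,266))
P=[.4955,-.197,.06]
print(proj("wrist",[P]),proj("side",[P]),proj("top",[P]))
out=np.hstack([cv2.resize(a,(426,266)),cr("side",b,P,50)]); cv2.imwrite("pics/w3.png",out[:,:,::-1])
E
```

```text
15.25 tcp [ 0.509  -0.1975  0.0516] grasp [ 0.4957 -0.1974  0.0649] F [0.3 0.9 4.2] w 51.8
y [ 0.003  1.    -0.   ] z [ 0.706 -0.002 -0.709] q [ 0.47  0.57  0.04  2.55  3.67  0.77 -1.61]
[[317.62696062 271.85347013]] [[262.10241987 238.43411524]] [[395.60210948 250.15426113]]
```

View pics/w3.png

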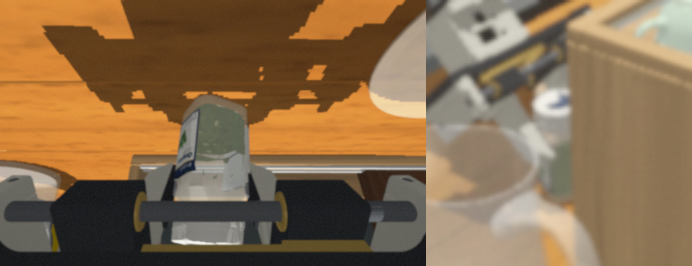

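Request:
send_rows(deltas=[[[0, 0, 0], [0, 0, 0], 0.03], [[0, 0, 0], [0, 0, 0], 0.03], [[0, 0, 0], [0, 0, 0], 0.03], [[0, 0, 0], [0, 0, 0], 0.03], [[0, 0, 0], [0, 0, 0], 0.03], [[0, 0, 0], [0, 0, 0], 0.03], [[0, 0, 0], [0, 0, 0], 0.03], [[0, 0, 0], [0, 0, 0], 0.03], [[0, 0, 0], [0, 0, 0], 0.03], [[0, 0, 0], [0, 0, 0], 0.03]], force=20)

```text
clock: 16.4
position: [0.5089, -0.1975, 0.0515]
ee_rot: [0.004, 2.359, -0.002]
force: [0.5, 2.5, 4.8]
width: 0.558
```

```bash
python3 st.py
```

```text
16.4 tcp [ 0.5089 -0.1975  0.0515] grasp [ 0.4956 -0.1975  0.0649] F [0.5 2.5 4.8] w 51.2
y [ 0.003  1.    -0.   ] z [ 0.705 -0.003 -0.709] q [ 0.47  0.57  0.04  2.55  3.67  0.77 -1.61]
```

Request:
send_rows(deltas=[[[0, 0, 0.002], [0, 0, 0], 0.03], [[0, 0, 0.003], [0, 0, 0], 0.03], [[0, 0, 0.004], [0, 0, 0], 0.03], [[0, 0, 0.005], [0, 0, 0], 0.03], [[0, 0, 0.006], [0, 0, 0], 0.03], [[0, 0, 0.006], [0, 0, 0], 0.03], [[0, 0, 0.004], [0, 0, 0], 0.03], [[0, 0, 0], [0, 0, 0], 0.03], [[0, 0, 0], [0, 0, 0], 0.03], [[0, 0, 0], [0, 0, 0], 0.03]])

```text
clock: 17.4
position: [0.5086, -0.1975, 0.0812]
ee_rot: [0.004, 2.359, -0.002]
force: [0.9, 0.8, -0.7]
width: 0.558
```

```bash
python3 st.py;  python3 - <<'E'
from h import *
a=get_image("wrist");b=get_image("side")
out=np.hstack([a[130:400,180:500],cv2.resize(b[180:310,210:330],(249,270))]); cv2.imwrite("pics/w4.png",cv2.resize(out[:,:,::-1],(796,378)))
E
```

```text
17.4 tcp [ 0.5086 -0.1975  0.0812] grasp [ 0.4954 -0.1975  0.0945] F [ 0.9  0.8 -0.7] w 51.2
y [ 0.003  1.    -0.   ] z [ 0.705 -0.003 -0.709] q [ 0.49  0.48  0.02  2.53  3.73  0.67 -1.69]
```

View pics/w4.png

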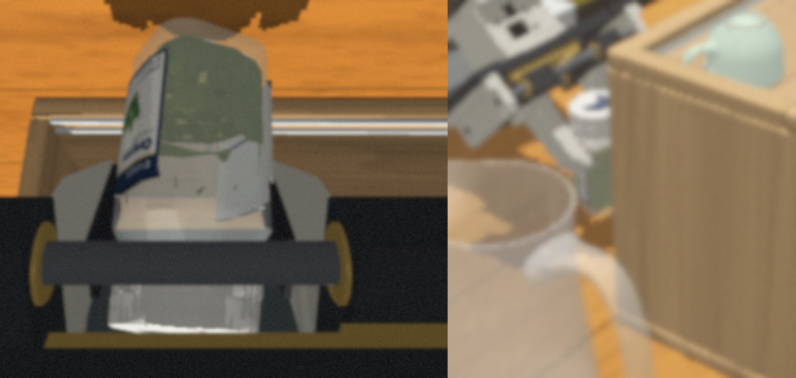

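```bash
python3 - <<'E'
from h import *
s=796/569
for P in([.4955,-.1975,.03],[.4955,-.1975,.08],[.4955,-.1975,.128]):
    u,v=proj("wrist",[P])[0]; print(((u-180)*s,(v-130)*s))
E
```

```text
(np.float64(190.99130744163153), np.float64(46.65101805592495))
(np.float64(191.04384046475943), np.float64(171.0926746056068))
(np.float64(191.10994442897302), np.float64(327.68154616587003))
```

The jar is lifted, with about -0.7 N of weight on the tool. The wrist view shows it leaning about 0.07 rad sideways in the grip, which also explains the wider opening. I'll roll the hand to correct most of that while lining up with the bay.

Request:
send_rows(deltas=[[[0, 0.006, 0], [-0.006, 0, 0], 0.03], [[0, 0.006, 0], [-0.006, 0, 0], 0.03], [[0, 0.006, 0], [-0.006, 0, 0], 0.03], [[0, 0.006, 0], [-0.006, 0, 0], 0.03], [[0.005, 0.006, 0], [-0.006, 0, 0], 0.03], [[0.005, 0.006, 0], [-0.006, 0, 0], 0.03], [[0.005, 0.006, 0], [-0.006, 0, 0], 0.03], [[0.005, 0.004, 0], [-0.006, 0, 0], 0.03], [[0.005, 0.004, 0], [-0.006, 0, 0], 0.03], [[0.005, 0, 0], [-0.006, 0, 0], 0.03]])

```text
clock: 18.5
position: [0.539, -0.1469, 0.0812]
ee_rot: [-0.026, 2.358, -0.073]
force: [-0.8, 0.3, -0.4]
width: 0.563
```

Request:
send_rows(deltas=[[[0.008, 0, 0], [0, 0, 0], 0.03], [[0.008, 0, 0], [0, 0, 0], 0.03], [[0.008, 0, 0], [0, 0, 0], 0.03], [[0.008, 0, 0], [0, 0, 0], 0.03], [[0.008, 0, 0], [0, 0, 0], 0.03], [[0.008, 0, 0], [0, 0, 0], 0.03], [[0.008, 0, 0], [0, 0, 0], 0.03], [[0.006, 0, 0], [0, 0, 0], 0.03], [[0.004, 0, 0], [0, 0, 0], 0.03], [[0, 0, 0], [0, 0, 0], 0.03]])

```text
clock: 19.5
position: [0.6053, -0.1475, 0.0815]
ee_rot: [-0.025, 2.358, -0.073]
force: [-0.6, 0.8, -1.4]
width: 0.561
```

```bash
python3 st.py;  python3 - <<'E'
from h import *
b=get_image("side");a=get_image("wrist");cv2.imwrite("pics/s5.png",b[:,:,::-1])
out=np.hstack([cv2.resize(b[130:310,230:430],(420,378)),cv2.resize(a[130:400,180:460],(380,378))]); cv2.imwrite("pics/w5.png",out[:,:,::-1])
E
```

```text
19.5 tcp [ 0.6053 -0.1475  0.0815] grasp [ 0.592  -0.1467  0.0948] F [-0.6  0.8 -1.4] w 51.5
y [ 0.003  0.998 -0.06 ] z [ 0.705 -0.045 -0.707] q [ 0.28  0.5  -0.08  2.41  3.29  0.55 -1.48]
```

View pics/w5.png

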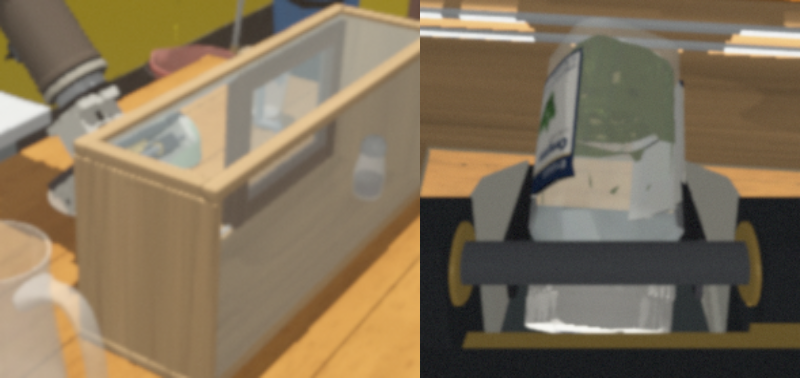

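The hand is entering under the roof with no contact force. Continuing inward.

Request:
send_rows(deltas=[[[0.006, 0, 0], [0, 0, 0], 0.03], [[0.006, 0, 0], [0, 0, 0], 0.03], [[0.006, 0, 0], [0, 0, 0], 0.03], [[0.006, 0, 0], [0, 0, 0], 0.03], [[0.006, 0, 0], [0, 0, 0], 0.03], [[0.006, 0, 0], [0, 0, 0], 0.03], [[0.006, 0, 0], [0, 0, 0], 0.03], [[0.005, 0, 0], [0, 0, 0], 0.03], [[0, 0, 0], [0, 0, 0], 0.03], [[0, 0, 0], [0, 0, 0], 0.03]])

```text
clock: 20.6
position: [0.6516, -0.1475, 0.0813]
ee_rot: [-0.025, 2.358, -0.073]
force: [-0.7, 0.5, -0.2]
width: 0.556
```

```bash
python3 st.py
```

```text
20.6 tcp [ 0.6516 -0.1475  0.0813] grasp [ 0.6383 -0.1467  0.0946] F [-0.7  0.5 -0.2] w 51.0
y [ 0.003  0.998 -0.06 ] z [ 0.705 -0.045 -0.708] q [ 0.25  0.53 -0.07  2.31  3.28  0.48 -1.49]
```

Request:
send_rows(deltas=[[[0.001, 0, -0.002], [0, 0, 0], 0.03], [[0.001, 0, -0.002], [0, 0, 0], 0.03], [[0.001, 0, -0.002], [0, 0, 0], 0.03], [[0.001, 0, -0.002], [0, 0, 0], 0.03], [[0, 0, -0.002], [0, 0, 0], 0.03], [[0, 0, -0.002], [0, 0, 0], 0.03], [[0, 0, -0.001], [0, 0, 0], 0.03], [[0, 0, -0.001], [0, 0, 0], 0.03], [[0, 0, 0], [0, 0, 0], 0.03], [[0, 0, 0], [0, 0, 0], 0.03]])

```text
clock: 21.6
position: [0.6557, -0.1476, 0.0674]
ee_rot: [-0.025, 2.358, -0.073]
force: [0.4, -0.8, -1.5]
width: 0.558
```

```bash
python3 st.py
```

```text
21.6 tcp [ 0.6557 -0.1476  0.0674] grasp [ 0.6424 -0.1467  0.0807] F [ 0.4 -0.8 -1.5] w 51.2
y [ 0.003  0.998 -0.06 ] z [ 0.705 -0.045 -0.708] q [ 0.25  0.57 -0.07  2.3   3.27  0.51 -1.48]
```

Request:
send_rows(deltas=[[[0, 0, -0.001], [0, 0, 0], 0.03], [[0, 0, -0.001], [0, 0, 0], 0.03], [[0, 0, 0], [0, 0, 0], 0.03], [[0, 0, 0], [0, 0, 0], 0.03], [[0, 0, 0], [0, 0, 0], 0.03], [[0, 0, 0], [0, 0, 0], 0.03], [[0, 0, 0], [0, 0, 0], 0.03], [[0, 0, 0], [0, 0, 0], 0.03], [[0, 0, 0], [0, 0, 0], 0.03], [[0, 0, 0], [0, 0, 0], 0.03]])

```text
clock: 22.6
position: [0.6557, -0.1476, 0.0654]
ee_rot: [-0.025, 2.358, -0.073]
force: [0.0, -0.7, -1.1]
width: 0.561
```

```bash
python3 st.py
```

```text
22.6 tcp [ 0.6557 -0.1476  0.0654] grasp [ 0.6425 -0.1467  0.0787] F [ 0.  -0.7 -1.1] w 51.5
y [ 0.004  0.998 -0.06 ] z [ 0.705 -0.045 -0.708] q [ 0.24  0.57 -0.07  2.3   3.27  0.52 -1.48]
```

Request:
send_rows(deltas=[[[0, 0, -0.001], [0, 0, 0], 0.03], [[0, 0, -0.001], [0, 0, 0], 0.03], [[0, 0, 0], [0, 0, 0], 0.03], [[0, 0, 0], [0, 0, 0], 0.03], [[0, 0, 0], [0, 0, 0], 0.03], [[0, 0, 0], [0, 0, 0], 0.03], [[0, 0, 0], [0, 0, 0], 0.03], [[0, 0, 0], [0, 0, 0], 0.03], [[0, 0, 0], [0, 0, 0], 0.03], [[0, 0, 0], [0, 0, 0], 0.03]])

```text
clock: 23.6
position: [0.6566, -0.1475, 0.0647]
ee_rot: [-0.026, 2.355, -0.073]
force: [-4.5, 0.8, 8.6]
width: 0.555
```

```bash
python3 st.py
```

```text
23.6 tcp [ 0.6566 -0.1475  0.0647] grasp [ 0.6433 -0.1467  0.078 ] F [-4.5  0.8  8.6] w 50.9
y [ 0.003  0.998 -0.061] z [ 0.707 -0.045 -0.706] q [ 0.24  0.58 -0.07  2.3   3.27  0.52 -1.48]
```

The foot touches at the expected height, with +8.6 N up. Releasing and backing straight out.

Request:
send_rows(deltas=[[[0, 0, 0], [0, 0, 0], 0.054], [[0, 0, 0], [0, 0, 0], 0.058], [[0, 0, 0], [0, 0, 0], 0.065], [[0, 0, 0], [0, 0, 0], 0.075], [[0, 0, 0], [0, 0, 0], 0.085], [[0, 0, 0], [0, 0, 0], 0.085], [[-0.003, 0, 0], [0, 0, 0], 0.085], [[-0.006, 0, 0], [0, 0, 0], 0.085], [[-0.01, 0, 0], [0, 0, 0], 0.085], [[-0.01, 0, 0], [0, 0, 0], 0.085]])

```text
clock: 24.6
position: [0.6255, -0.1476, 0.0632]
ee_rot: [-0.025, 2.359, -0.073]
force: [0.7, 0.5, 0.2]
width: 0.928
```

Request:
send_rows(deltas=[[[-0.012, 0, 0], [0, 0, 0], 0.085], [[-0.012, 0, 0], [0, 0, 0], 0.085], [[-0.012, 0, 0], [0, 0, 0], 0.085], [[-0.012, 0, 0], [0, 0, 0], 0.085], [[-0.012, 0, 0], [0, 0, 0], 0.085], [[-0.012, 0, 0], [0, 0, 0], 0.085], [[-0.012, 0, 0], [0, 0, 0], 0.085], [[-0.012, 0, 0], [0, 0, 0], 0.085], [[-0.01, 0, 0], [0, 0, 0], 0.085], [[-0.008, 0, 0], [0, 0, 0], 0.085]])

```text
clock: 25.6
position: [0.5184, -0.1479, 0.0603]
ee_rot: [-0.027, 2.361, -0.076]
force: [0.9, 0.0, -1.1]
width: 0.929
```

```bash
python3 st.py;  python3 - <<'E'
from h import *
a=get_image("wrist"); t=get_image("top"); s=get_image("side")
out=np.hstack([a, np.vstack([cv2.resize(s[150:310,240:368],(160,200)),cv2.resize(t[90:250,330:458],(160,200))])]); cv2.imwrite("pics/w6.png",out[:,:,::-1])
for z in(.014,.112): print(proj("wrist",[[.643,-.147,z]]))
E
```

```text
25.6 tcp [ 0.5184 -0.1479  0.0603] grasp [ 0.5051 -0.1471  0.0736] F [ 0.9  0.  -1.1] w 85.3
y [ 0.003  0.998 -0.063] z [ 0.703 -0.047 -0.71 ] q [ 0.73  0.59 -0.57  2.57  3.    0.72 -1.03]
[[323.40174485 255.19192225]]
[[317.03231886 379.52277468]]
```

View pics/w6.png

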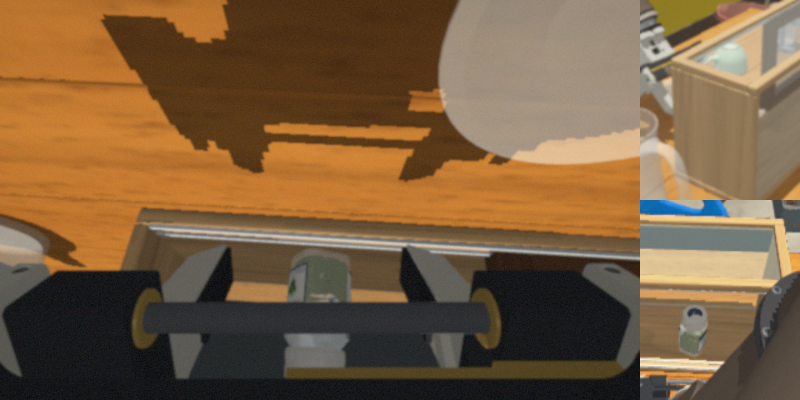

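The jar stands upright in the bay, with its base near (320,252) against a predicted (323,255). The top-view inset shows it upright too, and the saucer is undisturbed. Next is the handle, to shut the door.

Request:
send_rows(deltas=[[[0, 0, 0.015], [0.006, 0.007, 0], 0.07], [[0, 0.005, 0.015], [0.006, 0.007, 0], 0.07], [[0, 0.015, 0.015], [0.006, 0.007, 0], 0.07], [[0, 0.02, 0.01], [0.006, 0.007, 0], 0.07], [[0, 0.025, 0.01], [0.006, 0.007, 0], 0.07], [[0, 0.025, 0], [0.006, 0.007, 0], 0.07], [[0, 0.025, 0], [0.006, 0.007, 0], 0.07], [[0, 0.025, 0], [0.006, 0.007, 0], 0.07], [[0, 0.025, 0], [0.006, 0.007, 0], 0.07], [[0, 0.025, 0], [0.006, 0.007, 0], 0.07]])

```text
clock: 26.75
position: [0.5189, 0.043, 0.1253]
ee_rot: [0.001, 2.431, -0.003]
force: [0.1, 0.0, -0.3]
width: 0.761
```

Request:
send_rows(deltas=[[[0, 0.02, 0], [0, 0, 0], 0.07], [[0, 0.02, 0], [0, 0, 0], 0.07], [[0, 0.02, 0], [0, 0, 0], 0.07], [[0, 0.015, 0], [0, 0, 0], 0.07], [[0, 0, 0], [0, 0, 0], 0.07], [[0, 0, 0], [0, 0, 0], 0.07], [[0, 0, 0], [0, 0, 0], 0.07], [[0, 0, 0], [0, 0, 0], 0.07], [[0, 0, 0], [0, 0, 0], 0.07], [[0, 0, 0], [0, 0, 0], 0.07]])

```text
clock: 27.75
position: [0.5187, 0.1163, 0.1249]
ee_rot: [0.002, 2.432, -0.003]
force: [0.0, -0.9, -0.2]
width: 0.759
```

```bash
python3 st.py
```

```text
27.75 tcp [0.5187 0.1163 0.1249] grasp [0.5065 0.1164 0.1391] F [ 0.  -0.9 -0.2] w 69.7
y [ 0.002  1.    -0.002] z [ 0.651 -0.003 -0.759] q [-0.08  0.33 -0.59  2.48  1.99  0.61 -0.9 ]
```

Request:
send_rows(deltas=[[[0.009, 0.001, 0], [0, 0, 0], 0.07], [[0.009, 0.001, 0], [0, 0, 0], 0.07], [[0.009, 0, 0], [0, 0, 0], 0.07], [[0.009, 0, 0], [0, 0, 0], 0.07], [[0.009, 0, 0], [0, 0, 0], 0.07], [[0.009, 0, 0], [0, 0, 0], 0.07], [[0.008, 0, 0], [0, 0, 0], 0.07], [[0, 0, 0], [0, 0, 0], 0.05], [[0, 0, 0], [0, 0, 0], 0], [[0, 0, 0], [0, 0, 0], 0]], force=10)

```text
clock: 28.75
position: [0.5802, 0.119, 0.1247]
ee_rot: [0.0, 2.433, -0.003]
force: [0.1, -0.2, 0.1]
width: 0.546
```

Request:
send_rows(deltas=[[[0, 0, 0], [0, 0, 0], 0], [[0, 0, 0], [0, 0, 0], 0], [[0, 0, 0], [0, 0, 0], 0], [[0, 0, 0], [0, 0, 0], 0], [[0, 0, 0], [0, 0, 0], 0], [[0, 0, 0], [0, 0, 0], 0], [[0, 0, 0], [0, 0, 0], 0], [[0, 0, 0], [0, 0, 0], 0], [[0, 0, 0], [0, 0, 0], 0], [[0, 0, 0], [0, 0, 0], 0]])

```text
clock: 29.75
position: [0.5806, 0.119, 0.1249]
ee_rot: [0.001, 2.432, -0.003]
force: [0.0, -0.3, 0.1]
width: 0.129
```

```bash
python3 st.py
```

```text
29.75 tcp [0.5806 0.119  0.1249] grasp [0.5684 0.1191 0.1391] F [ 0.  -0.3  0.1] w 11.9
y [ 0.001  1.    -0.002] z [ 0.651 -0.002 -0.759] q [-0.06  0.39 -0.52  2.36  1.98  0.55 -0.78]
```

Request:
send_rows(deltas=[[[-0.0001, -0.006, 0], [0, 0, 0], 0], [[-0.0001, -0.012, 0], [0, 0, 0], 0], [[-0.0001, -0.013, 0], [0, 0, 0], 0], [[-0.0001, -0.013, 0], [0, 0, 0], 0], [[-0.0001, -0.013, 0], [0, 0, 0], 0], [[-0.0001, -0.013, 0], [0, 0, 0], 0], [[-0.0001, -0.013, 0], [0, 0, 0], 0], [[-0.0001, -0.013, 0], [0, 0, 0], 0], [[-0.0001, -0.013, 0], [0, 0, 0], 0], [[-0.0001, -0.013, 0], [0, 0, 0], 0]])

```text
clock: 30.75
position: [0.5793, -0.0033, 0.1248]
ee_rot: [-0.0, 2.433, -0.002]
force: [-0.0, 2.7, 1.6]
width: 0.124
```

Request:
send_rows(deltas=[[[-0.0001, -0.013, 0], [0, 0, 0], 0], [[-0.0001, -0.013, 0], [0, 0, 0], 0], [[-0.0001, -0.013, 0], [0, 0, 0], 0], [[-0.0001, -0.013, 0], [0, 0, 0], 0], [[-0.0001, -0.013, 0], [0, 0, 0], 0], [[-0.0001, -0.013, 0], [0, 0, 0], 0], [[-0.0001, -0.013, 0], [0, 0, 0], 0], [[-0.0001, -0.013, 0], [0, 0, 0], 0], [[-0.0001, -0.013, 0], [0, 0, 0], 0], [[-0.0001, -0.008, 0], [0, 0, 0], 0]])

```text
clock: 31.75
position: [0.578, -0.1292, 0.1248]
ee_rot: [0.001, 2.433, -0.004]
force: [-2.3, 2.1, 4.5]
width: 0.131
```

```bash
python3 st.py
```

```text
31.75 tcp [ 0.578  -0.1292  0.1248] grasp [ 0.5658 -0.1292  0.1391] F [-2.3  2.1  4.5] w 12.0
y [ 0.002  1.    -0.002] z [ 0.651 -0.003 -0.759] q [ 0.74  0.41 -0.64  2.35  2.77  0.27 -0.94]
```

Request:
send_rows(deltas=[[[0, -0.003, 0], [0, 0, 0], 0], [[0, -0.003, 0], [0, 0, 0], 0], [[0, -0.002, 0], [0, 0, 0], 0], [[0, -0.002, 0], [0, 0, 0], 0], [[0, -0.002, 0], [0, 0, 0], 0], [[0, -0.002, 0], [0, 0, 0], 0], [[0, -0.001, 0], [0, 0, 0], 0], [[0, 0, 0], [0, 0, 0], 0], [[0, 0, 0], [0, 0, 0], 0], [[0, 0, 0], [0, 0, 0], 0]], force=20)

```text
clock: 32.75
position: [0.5779, -0.1427, 0.1248]
ee_rot: [-0.0, 2.433, -0.003]
force: [-4.9, 3.9, 7.2]
width: 0.124
```

```bash
python3 st.py
```

```text
32.75 tcp [ 0.5779 -0.1427  0.1248] grasp [ 0.5656 -0.1427  0.1391] F [-4.9  3.9  7.2] w 11.3
y [ 0.     1.    -0.002] z [ 0.651 -0.002 -0.759] q [ 0.79  0.42 -0.66  2.34  2.8   0.25 -0.94]
```

Request:
send_rows(deltas=[[[0, -0.001, 0], [0, 0, 0], 0], [[0, -0.001, 0], [0, 0, 0], 0], [[0, -0.001, 0], [0, 0, 0], 0], [[0, -0.001, 0], [0, 0, 0], 0], [[0, -0.001, 0], [0, 0, 0], 0], [[0, 0, 0], [0, 0, 0], 0], [[0, 0, 0], [0, 0, 0], 0], [[0, 0, 0], [0, 0, 0], 0], [[0, 0, 0], [0, 0, 0], 0], [[0, 0, 0], [0, 0, 0], 0]])

```text
clock: 33.75
position: [0.5779, -0.1428, 0.1248]
ee_rot: [-0.01, 2.434, 0.004]
force: [-4.8, 15.2, 10.0]
width: 0.127
```

```bash
python3 st.py
```

```text
33.75 tcp [ 0.5779 -0.1428  0.1248] grasp [ 0.5656 -0.1429  0.139 ] F [-4.8 15.2 10. ] w 11.6
y [-0.008  1.     0.   ] z [ 0.65   0.005 -0.76 ] q [ 0.81  0.43 -0.67  2.33  2.81  0.24 -0.94]
```

Shut against the frame: 15 N and motion stalled, with 263.6 mm between the stops against the stated 262. Easing off, releasing and retreating.

Request:
send_rows(deltas=[[[0, 0.001, 0], [0, 0, 0], 0], [[0, 0.001, 0], [0, 0, 0], 0], [[0, 0, 0], [0, 0, 0], 0.014], [[0, 0, 0], [0, 0, 0], 0.02], [[0, 0, 0], [0, 0, 0], 0.04], [[0, 0, 0], [0, 0, 0], 0.06], [[0, 0.001, 0], [0, 0, 0], 0.06], [[0, 0.001, 0], [0, 0, 0], 0.06], [[0, 0, 0], [0, 0, 0], 0.06], [[0, 0, 0], [0, 0, 0], 0.06]])

```text
clock: 34.75
position: [0.5787, -0.144, 0.1249]
ee_rot: [0.001, 2.432, -0.003]
force: [0.4, 0.6, 0.7]
width: 0.64
```

Request:
send_rows(deltas=[[[-0.005, 0, 0], [0, 0, 0], 0.06], [[-0.008, 0, 0], [0, 0, 0], 0.06], [[-0.01, 0, 0], [0, 0, 0], 0.06], [[-0.01, 0, 0], [0, 0, 0], 0.06], [[-0.01, 0, 0], [0, 0, 0], 0.06], [[-0.01, 0, 0], [0, 0, 0], 0.06], [[0, 0, 0], [0, 0, 0], 0.06], [[0, 0, 0], [0, 0, 0], 0.06], [[0, 0, 0], [0, 0, 0], 0.06], [[0, 0, 0], [0, 0, 0], 0.06]])

```text
clock: 35.75
position: [0.5262, -0.144, 0.125]
ee_rot: [0.001, 2.432, -0.003]
force: [0.9, 0.5, 0.6]
width: 0.647
```

Request:
send_rows(deltas=[[[-0.002, 0.03, 0.008], [0, 0.03, 0], 0.06], [[-0.003, 0.04, 0.008], [0, 0.05, 0], 0.06], [[-0.003, 0.04, 0.008], [0, 0.05, 0], 0.06], [[-0.003, 0.04, 0.008], [0, 0.05, 0], 0.06], [[-0.003, 0.04, 0.008], [0, 0.05, 0], 0.06], [[-0.003, 0.04, 0], [0, 0.05, 0], 0.06], [[-0.003, 0.04, 0], [0, 0.05, 0], 0.06], [[-0.003, 0.04, 0], [0, 0.05, 0], 0.06], [[-0.003, 0.04, 0], [0, 0.05, 0], 0.06], [[-0.003, 0.04, 0], [0, 0.05, 0], 0.06]])

```text
clock: 36.75
position: [0.5138, 0.0385, 0.1386]
ee_rot: [0.006, 2.692, -0.081]
force: [1.7, -0.1, 0.1]
width: 0.654
```

```bash
python3 st.py;  python3 - <<'E'
from h import *
t=get_image("top"); s=get_image("side");cv2.imwrite("pics/t7full.png",t[:,:,::-1])
out=np.hstack([cv2.resize(t[90:310,190:460],(491,400)),cv2.resize(s[140:300,240:360],(300,400))]); cv2.imwrite("pics/w7.png",out[:,:,::-1])
E
```

```text
36.75 tcp [0.5138 0.0385 0.1386] grasp [0.5056 0.0396 0.1555] F [ 1.7 -0.1  0.1] w 60.0
y [ 0.017  0.998 -0.056] z [ 0.433 -0.058 -0.9  ] q [-0.03  0.21 -0.33  2.31  0.9   0.34  0.42]
```

View pics/w7.png

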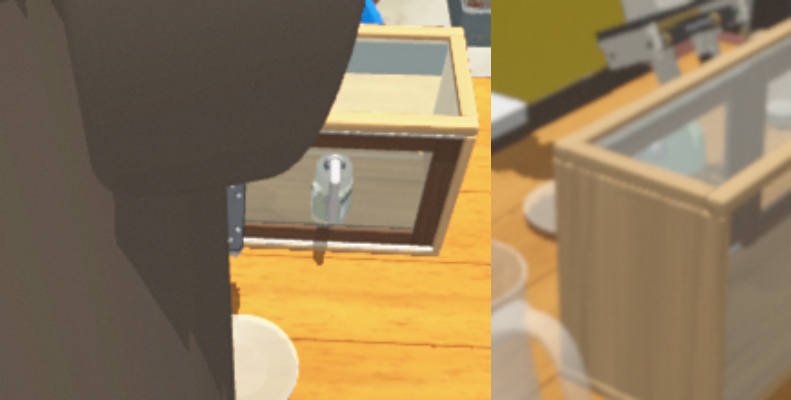

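Request:
send_rows(deltas=[[[0, 0.01, 0.01], [0, 0, 0], 0.06], [[0, 0.01, 0.01], [0, 0, 0], 0.06], [[0, 0.01, 0.01], [0, 0, 0], 0.06], [[0, 0.01, 0.01], [0, 0, 0], 0.06], [[0, 0, 0], [0, 0, 0], 0.06], [[0, 0, 0], [0, 0, 0], 0.06], [[0, 0, 0], [0, 0, 0], 0.06], [[0, 0, 0], [0, 0, 0], 0.06], [[0, 0, 0], [0, 0, 0], 0.06], [[0, 0, 0], [0, 0, 0], 0.06]])

```text
clock: 37.85
position: [0.5146, 0.0783, 0.1787]
ee_rot: [0.005, 2.689, -0.079]
force: [-0.2, -0.1, 0.1]
width: 0.647
```

```bash
python3 st.py; python3 - <<'E'
from h import *
im=cv2.imread("pics/t7full.png")
s=491/270
for z in(.181,.099): u,v=proj("top",[[.5657,-.1428,z]])[0]; print("bar pred crop",(u-190)*s,(v-90)*s)
print("start bar shift check", proj("top",[[.5674,-.0456,.181]]))
for z in(.014,.112): u,v=proj("top",[[.643,-.147,z]])[0]; print("jar crop",(u-190)*s,(v-90)*s)
E
```

```text
37.85 tcp [0.5146 0.0783 0.1787] grasp [0.5064 0.0793 0.1956] F [-0.2 -0.1  0.1] w 59.4
y [ 0.016  0.998 -0.055] z [ 0.436 -0.057 -0.898] q [-0.04  0.16 -0.42  2.24  0.73  0.47  0.52]
bar pred crop 334.3193725303631 176.60668651029266
bar pred crop 329.4523330008056 221.69762339891517
start bar shift check [[325.58583893 184.78836399]]
jar crop 328.24073451794084 214.56047771522773
jar crop 333.3020159906788 166.10813693637348
```

The bar's predicted shut position (334) matches the picture (334), the jar is where expected, and the tool force is zero. Handing in.

```bash
python3 -c "
from cell import job; print(job.sign_off())"
```

```text
the job is handed in; nothing more can be done
None
```

I slid the door open to its stop, set the spice jar in the bay behind the track, and slid the door shut. I handed the job in at about 38 s of the 72 s allowed. The sign-off gives no verdict.

**Door:** It stalled at both stops, at about 20 N when opening and 15 N when shutting. The travel between stops measured 263.6 mm against the stated 262 mm. In the last top picture the handle is where it should be for a shut door, within about 1 px.

**Jar:** The last top view shows it upright behind the shut door, where the predicted position says. By the hand's position at release it stands at about cabinet x -41, y -136 mm. Its foot touched within about 1 mm of the 14 mm floor height.

**Robot and other objects:** The last force reading was about 0.2 N, with the hand clear of everything. I did not re-measure the cup, saucer and shaker at the end. There was no contact force near the cup or saucer, and the hand never went near the shaker. The saucer and cup look undisturbed in the later pictures.

**Checks that disagreed:**
- **Cabinet position:** The camera fit of the cabinet's y was about 4 mm off from what the door stop showed. I used the stop's value.
- **Jar in the grip:** The fingers stopped at 51 mm instead of 47 mm because the jar leaned about 0.07 rad in the grip. I rolled the hand to correct most of that, and the jar stood upright after release.

I viewed 11 pictures, one over the budget.

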